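# Close up the shelf divider

### The job

One thing stands in the compartment between the fixed end panel and the sliding divider on the pantry shelf. With the fingertips, push the divider along its rail towards that thing until it clicks into the last notch before it would touch it, then take the hand away. Only push: do not pinch the divider, do not let it bump the thing in the compartment, and leave everything else on the shelf where it stands.

Things in the scene. Friction and masses are not known exactly. Their poses are not given: they have to be found in the camera images.
- rail: Fixed aluminium index rail, 435 mm long, 36 mm wide, 16 mm high, screwed to the shelf (z = 0), turned by up to 13 degrees. Origin on the shelf, on the rail's centre line; y runs along the rail (from y = -198 to +269 mm with its end fittings), x points away from the robot.
- notch_first (a point): Middle of the first of seven notches in the strip on top of the rail, 16 mm above the shelf, at y = -72 mm in the rail frame. The notches are dark gaps 12 mm wide across the strip, 30 mm apart: y = -72, -42, -12, +18, +48, +78 and +108 mm.
- stop (a joint): Position of the sliding divider along the rail, m: 0 at the -y end, growing towards the end panel (rail +y), limit 0.252. The divider's mid-plane is at y = -0.132 + this value in the rail frame. It sits in a notch at 0.060, 0.090, 0.120, 0.150, 0.180, 0.210 or 0.240. It starts before the first notch, and holds its place when let go between notches.
- stop_foot (a point): The divider's foot: on the shelf, on the rail's centre line, in the plate's mid-plane; axes as the rail's. The divider slides with 1 to 2 N between notches. Within 4 mm of a notch's middle its spring roller pulls it in (the push dips) and centres it once let go; getting out again takes about 8 N.
- stop_carriage (a point): Top centre, 39 mm above the shelf, of the black carriage that carries the plate and straddles the rail: 46 mm in x, 44 mm in y, 39 mm high; on the right side a gusset 22 mm high, 10 mm wide in y joins it to the plate out to 46 mm beyond the centre line. Fingers bearing on the divider's right (-y) and left (+y) sides at once count as pinching.
- stop_push (a point): The place to push: a point on the right-hand (-y) face of the divider's plate, 75 mm beyond the rail's centre line, 50 mm above the shelf. The plate is grey, 6 mm thick (y), stands square across the rail, its lower edge 4 mm and its top 78 mm above the shelf, and reaches from 22 mm on the robot's side of the centre line to 150 mm beyond it (x).
- end_panel (a point): Middle of the compartment side of the fixed end panel, 41 mm above the shelf: a grey upright plate like the divider's (6 mm thick, 78 mm high, 172 mm in x) at the rail's +y end. The compartment lies between it and the divider, beyond the rail.
- bay (a point): Middle of the compartment, on the shelf, 105 mm beyond the rail's centre line and at y = +130 mm in the rail frame. The thing to be closed in stands within 10 mm of it. It is the tub, the stand or the cup; the other two stand farther back on the shelf.
- tub: Clear plastic storage tub with a hinged snap lid, closed, cutters inside: 130 mm (x) by 192 mm (y, along the rail), 71 mm high. Origin at the centre of its underside. Loose, 0.45 kg.
- stand: Wooden cake pop stand, a board with 16 small holes on two side panels: 120 mm (x) by 132 mm (y, along the rail), 64 mm high. Origin at the centre of its underside. Loose, 0.35 kg.
- cup: Stainless steel cup, 72 mm across the rim, 75 mm high. Origin at the centre of its underside. Loose, 0.16 kg.
- mould: Silicone flower mould, 97 mm across, 24 mm high, lying on the robot's side of the rail. Origin at the centre of its underside. Leave alone.
- bowl: White ceramic pinch bowl, 80 mm across, 38 mm high, on the robot's side of the rail. Origin at the centre of its underside. Leave alone.
- jar: Glass jar with a steel cap, 60 mm across, 75 mm high, far right of the shelf. Origin at the centre of its underside. Leave alone.
- spatula: Spatula 240 mm long lying flat to the left of the end panel, beyond the compartment. Origin on its underside, x axis towards the blade. Leave alone.
Things that resemble listed ones, but are neither listed nor needed, are in the scene too. There is more than one size of the tub; the one meant has the size given above. What is shaped like the cup but yellow is not meant.

How it is judged (in metres and radians):
At the end, for the whole second after the job is handed in: The divider rests in the last notch before the thing in the compartment, within 3 mm of the notch's middle and still: at 0.150 if the tub stands there, 0.180 if the stand does, 0.210 if the cup does. The thing stands where it stood (((horizontal distance between tub and bay below 0.03 m and value of joint stop between 0.147 and 0.153 m) or (horizontal distance between stand and bay below 0.03 m and value of joint stop between 0.177 and 0.183 m) or (horizontal distance between cup and bay below 0.03 m and value of joint stop between 0.207 and 0.213 m)) and velocity of joint stop between -0.005 and 0.005 m/s); the robot touches nothing.
It fails at once if the divider pinched: fingers bear on both its sides at once (contact force between any of stop_c0, stop_c1, stop_c2 and the fingers above 1.5 N and contact force between any of stop_c3, stop_c4 and the fingers above 1.5 N).
It fails at once if the divider bumped into the thing in the compartment (contact force between any of stop_c3, stop_c4 and tub above 1 N or contact force between any of stop_c3, stop_c4 and stand above 1 N or contact force between any of stop_c3, stop_c4 and cup above 1 N).
It fails at once if a thing on the shelf shifted by more than 12 mm or lifted (distance of any of tub, stand, cup, mould, bowl, jar, spatula from where it was at the start of the episode above 0.012 m).
It also fails if it takes over 45 s, if anything falls off the work surface, if the arm or the gripper's body presses on something with over 40 N, if the wrist force passes 120 N, or if a joint passes its speed limit or range.

### The arm

A 6-joint arm with a two-finger parallel gripper is mounted at the origin on the work surface. World frame = base frame: x ahead of the robot, y to its left, z up, the work surface at z = 0. Lengths are in mm, angles in rad, forces in N, time in s.
With the tool pointing down it reaches from about 325 to 750 mm from the base axis. Payload 7.6 kg.
Tool frame: the origin (TCP) lies on the centre line of the jaws, within the pads' length; the fingertips stand 14 mm ahead of it and the grasp point (between the pads) lies 5 mm behind it (tips_ahead is the distance from the TCP to the fingertips, in mm); z points along the fingers, y is the direction in which the jaws open and shut (so a half turn about z gives the same grasp; the last joint's range is limited). The gripper opens to 85 mm and grips with 20 to 120 N. Pads are 22 mm wide; open, the fingers measure 114 mm over their backs; the gripper's body (76 mm by 85 mm) begins 54 mm behind the grasp point. The pads swing forward as they close: fully open they stand 13 mm farther back than shut.
Start: joints at [-1.313, 0.052, 1.401, -0, 1.689, -0.07], TCP at [169.054, -497.056, 245.323] pointing down, gripper open.
Joint ranges: [-2.9, 2.9], [-0.91, 2.17], [0.12, 2.37], [-1.06, 4.2], [0.26, 2.73], [-2.93, 2.93]. Speed limits (rad/s): [2.57, 2.57, 3.01, 3.14, 3.14, 3.14].

### API

Orientations are given as a 3x3 rotation matrix whose columns are the frame's x, y, z axes.
In Python, from workcell import reach, movel, goto_joints, gripper_open, grab, wait, inverse_kinematics, get_state, grab_frame, MotionError, finish_job, search_frame, regions_of, pinpoint, tips_ahead gives the robot as it stands. Calls block until the motion is done:
- reach(position, orientation): joint-space move of the TCP to a pose.
- movel(position, rot=None, vel=150, force_limit=None): straight line of the TCP; rot=None keeps the orientation; vel is the mean speed in mm/s. With force_limit (N) it stops when the force on the tool has changed by that much, and returns True; else False.
- goto_joints(angles): joint-space move.
- gripper_open() and grab(newtons=None): open the fingers fully, or close them until they stop; newtons is the grip in N (None keeps the last).
- wait(seconds).
- inverse_kinematics(position, orientation): joint angles nearest the present ones, or None.
- get_state(): the state.
- grab_frame(name): name is "scene" or "top" or "wrist"; returns a dict with "color" (400x640x3 uint8, blue, green, red), "intrinsics" (3x3 intrinsics, pixels), "extrinsics" (4x4, takes a point from world to camera coordinates). Camera axes: x right, y up, looking along -z (the intrinsics and any distortion apply to the point x, -y, -z); pixel columns grow to the right and rows downward; lengths in mm; the calibration is good to about 2 mm. A picture is of the moment at which its call begins. There is no depth.
A pose or a line that the arm cannot do raises MotionError and nothing moves.
- finish_job(): hands the job in, once; it reports no verdict.
Trained networks look in a picture, given as the dict that the camera call returned (one of the last four; its "shot" number tells which), for a name from the list of things; names that differ only in an ending like _2 or _b are one class to them, and where a whole thing is asked for, a point or a joint stands for the part that bears it (a point fixed in the world has none). Each returns a list of dicts, best first, with "p" (0 to 1); they miss things now and then, are a little off and sometimes report something else, mostly with a low value. They report only what shows in the picture. A call takes as long as a camera call. They do not tell look-alikes from the thing itself.
- search_frame(name, picture): "box" ([left, top, width, height] in pixels, round what is visible of it).
- regions_of(name, picture): "region" (400x640 bool, what is visible of it) and "box" ([left, top, width, height] in pixels, round what is visible of it).
- pinpoint(name, picture): "pixel" ([column, row] in pixels: a listed point, or the origin of a listed thing).
The state is a dict: "time_s": time; "q": joint angles; "joint_vel": joint speeds; "joint_efforts": joint torques, N m; "tool_pos": TCP position; "orientation": TCP orientation; "force": force on the tool from outside, world axes, zero at the start; "wrist_torque": the same for the moment, N m; "grip_width": finger opening in mm.
Only numpy, scipy, OpenCV 4.12 (cv2) and the standard library are available. Lean on these libraries where they do the work, as an engineer would, in place of code of your own. Each camera call takes 0.05 s, during which the arm holds its last target. There are 200 camera calls.

## Working session

There is one attempt and no reset: what is moved stays moved. The work goes in short steps, each a Python script; the robot and the scene stay as the last script left them, time stands still between calls to the robot, and variables do not carry over. Pictures are saved under pics/ and viewed, about 8 in all and at most 12, crops included, and the job is handed in when it is done.

```bash
mkdir -p pics; ls; cat > h.py <<'E'
import numpy as np, cv2
from workcell import *
def ray(f,px):
    K=np.array(f["intrinsics"]);E=np.array(f["extrinsics"])
    d=np.linalg.inv(K)@[px[0],px[1],1.]; d=np.array([d[0],-d[1],-d[2]])
    R=E[:3,:3]; return -R.T@E[:3,3], R.T@d
def at_z(f,px,z):
    c,d=ray(f,px); return c+d*(z-c[2])/d[2]
def proj(f,P):
    E=np.array(f["extrinsics"]);p=E[:3,:3]@np.asarray(P,float)+E[:3,3]
    q=np.array(f["intrinsics"])@[p[0],-p[1],-p[2]]; return q[:2]/q[2]
E
python3 - <<'E'
from h import *
Z=dict(notch_first=16,stop_foot=0,stop_carriage=39,stop_push=50,end_panel=41,bay=0,rail=0,tub=0,stand=0,cup=0,mould=0,bowl=0,jar=0,spatula=0)
for cam in("scene","top"):
    f=grab_frame(cam); cv2.imwrite(f"pics/{cam}1.png",f["color"])
    print(cam,[k for k in f],ray(f,(320,200))[0].round())
    for n,z in Z.items():
        for r in pinpoint(n,f)[:3]: print(n,round(r["p"],2),np.round(r["pixel"]),at_z(f,r["pixel"],z).round(1))
print(get_state())
E
```

```text
pics
scene ['color', 'intrinsics', 'extrinsics', 'shot'] [1176.   99. 1076.]
notch_first 0.72 [325. 198.] [448.7  -1.6  16. ]
notch_first 0.25 [374. 279.] [717.6 188.9  16. ]
stop_foot 0.95 [311. 204.] [470.3 -46.    0. ]
stop_carriage 0.62 [310. 198.] [472.2 -47.7  39. ]
stop_push 0.58 [306. 214.] [547.1 -46.4  50. ]
end_panel 0.55 [417. 226.] [525. 306.  41.]
bay 0.39 [380. 238.] [566.8 198.2   0. ]
rail 0.87 [347. 212.] [484.8  81.8   0. ]
tub 0.95 [415. 153.] [177.1 302.    0. ]
tub 0.88 [380. 238.] [567.  199.5   0. ]
tub 0.71 [444. 241.] [543.7 401.1   0. ]
cup 0.62 [258. 289.] [ 797.6 -149.1    0. ]
mould 0.73 [311. 183.] [382.9 -62.4   0. ]
mould 0.65 [323. 200.] [446.7  -8.4   0. ]
bowl 0.81 [352. 189.] [385.9  87.3   0. ]
jar 0.64 [192. 197.] [ 510.1 -460.2    0. ]
spatula 0.7 [322. 201.] [454.  -11.7   0. ]
spatula 0.62 [446. 239.] [532.5 410.6   0. ]
top ['color', 'intrinsics', 'extrinsics', 'shot'] [ 439.  -19. 1063.]
notch_first 0.61 [322. 197.] [472.9 -10.2  16. ]
stop_foot 0.64 [336. 198.] [470.4 -50.    0. ]
stop_carriage 0.59 [340. 200.] [464.3 -60.   39. ]
stop_pus
[... 740 characters left out ...]
       1.68860748e+00, -7.03312879e-02]), 'joint_vel': array([ 0.00079483, -0.00095441,  0.00040427,  0.00128996,  0.0003591 ,
        0.00181464]), 'joint_efforts': array([ 3.84741600e-05, -3.81530356e+01, -3.60309935e+01, -6.35964693e-05,
        2.31751410e-04, -3.43722171e-07]), 'tool_pos': array([ 169.05346191, -497.06060346,  245.33867548]), 'orientation': array([[ 9.46741881e-01,  3.21993494e-01,  4.56146626e-06],
       [ 3.21993493e-01, -9.46741874e-01, -1.17925440e-04],
       [-3.36526933e-05,  1.13113715e-04, -9.99999993e-01]]), 'force': array([-0.42794256, -0.22756242, -0.76897861]), 'wrist_torque': array([-0.00563501, -0.02895488, -0.02948636]), 'grip_width': 85.24505119587286}
```

```bash
python3 - <<'E'
import cv2
a=cv2.imread("pics/top1.png");cv2.imwrite("pics/top1c.png",cv2.resize(a[60:260,150:450],(800,533),interpolation=cv2.INTER_CUBIC))
E
```

```text
(no output)
```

View pics/top1c.png

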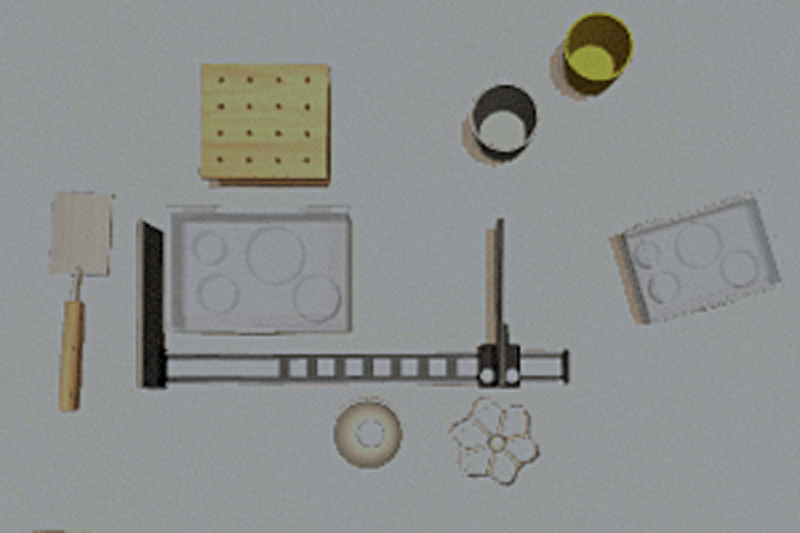

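View pics/scene1.png

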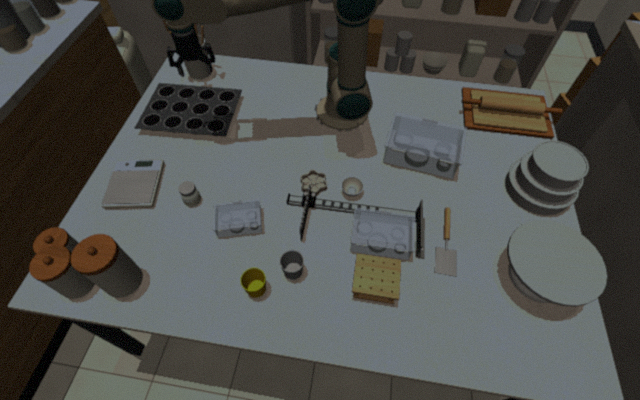

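The compartment holds the tub (the clear box left of the divider, top picture near pixel 252,163; its size matches). The target is therefore 0.150. The divider is at about px 337 and the rail is nearly parallel to world y. Next I'll measure the rail line and notches.

```bash
cat > notch.py <<'E'
from h import *
def rail(f):
    """rail frame from top picture: notch centres (dark gaps) along strip; returns origin, yaw via end fittings"""
    g=f["color"].astype(float).mean(2)
    return g
if __name__=="__main__":
    print("tips",tips_ahead() if callable(tips_ahead) else tips_ahead)
    g=np.mean([grab_frame("top")["color"].astype(float).mean(2) for _ in range(6)],0); f=grab_frame("top")
    for c0,c1 in((215,250),(255,320),(345,360)):
        # rail edges: two dark bars in columns; use darkness centroid rows 188..208
        for c in np.linspace(c0,c1,4).astype(int):
            w=np.clip(np.median(g[180:186,c])-g[188:207,c]-12,0,None); r=(w*np.arange(188,207)).sum()/w.sum()
            print(c,r.round(2),at_z(f,(c,r),16).round(1)[:2])
    print("row profile",g[196:199,250:345].mean(0).round().astype(int).tolist())
    for r in(145,152,160,168,175): print(r,g[r,325:350].round().astype(int).tolist())
    for x in(470,520,600): print(proj(f,(x,-50,78)).round(2))
E
python3 notch.py
```

```text
tips 14.0
215 198.3 [468.4 296.9]
226 197.89 [469.7 265.2]
238 197.58 [470.8 230.6]
250 197.71 [470.6 196.1]
255 197.66 [470.8 181.7]
276 197.5 [471.6 121.3]
298 197.35 [472.4  58.1]
320 197.59 [472.   -5.1]
345 197.94 [471.4 -76.7]
350 197.47 [472.8 -91. ]
355 197.5 [ 472.8 -105.3]
360 196.8 [ 474.9 -119.6]
row profile [153, 153, 154, 159, 125, 73, 68, 68, 107, 151, 155, 153, 153, 156, 143, 83, 67, 76, 68, 146, 156, 153, 152, 153, 159, 109, 74, 76, 72, 108, 150, 155, 152, 152, 155, 142, 88, 72, 78, 70, 147, 156, 152, 152, 153, 159, 113, 75, 76, 72, 120, 151, 154, 152, 153, 159, 124, 84, 77, 76, 89, 148, 155, 152, 152, 153, 161, 102, 73, 79, 75, 120, 151, 153, 152, 152, 152, 157, 142, 70, 31, 54, 63, 65, 39, 17, 25, 56, 88, 56, 49, 64, 69, 53, 8]
145 [150, 152, 149, 149, 151, 152, 152, 147, 148, 152, 132, 89, 52, 85, 147, 153, 151, 149, 149, 151, 151, 149, 149, 150, 148]
152 [152, 149, 152, 149, 149, 153, 155, 128, 122, 127, 91, 70, 63, 88, 146, 152, 150, 150, 150, 151, 150, 150, 151, 150, 150]
160 [150, 150, 150, 149, 151, 150, 152, 129, 119, 130, 93, 66, 46, 103, 149, 155, 150, 149, 150, 149, 149, 150, 150, 149, 149]
168 [151, 152, 149, 150, 150, 149, 151, 127, 117, 124, 89, 63, 43, 112, 151, 154, 152, 151, 149, 150, 149, 149, 151, 152, 150]
175 [149, 149, 149, 149, 150, 150, 153, 128, 120, 128, 92, 53, 32, 113, 150, 151, 149, 149, 148, 150, 150, 150, 149, 150, 149]
[336.37 197.7 ]
[336.45 179.19]
[336.57 149.73]
```

```bash
cat > geo.py <<'E'
from h import *
th=0.0085
yr=np.array([-np.sin(th),np.cos(th),0]); xr=np.array([np.cos(th),np.sin(th),0])
O=np.array([470.8,69.5,0])          # rail origin (x from the line fit at y~70)
O[0]=471.8
R=np.column_stack([xr,-yr,[0,0,-1]])
P=lambda x,y,z:O+x*xr+y*yr+[0,0,z]
s_of=lambda p:(p-O)@yr              # rail y of TCP
E
python3 - <<'E'
from geo import *
grab(20)
reach(P(75,-175,200),R); movel(P(75,-175,50),vel=150)
s=get_state();print(s["time_s"],s["tool_pos"],s["force"],s["grip_width"])
f=grab_frame("wrist");cv2.imwrite("pics/w1.png",f["color"])
hit=movel(P(75,-125,50),vel=20,force_limit=0.8)
s=get_state();print(hit,s["time_s"],s["tool_pos"],s_of(s["tool_pos"]),s["force"])
f=grab_frame("top");cv2.imwrite("pics/t2.png",cv2.resize(f["color"][120:240,220:400],(720,480),interpolation=cv2.INTER_CUBIC))
E
```

```text
5.7417 [ 548.9727718  -105.0870331    51.16605897] [ 0.21147374 -0.30762023 -0.06190599] 0.0611864236208227
True 7.2333 [547.97976544 -75.7955334   49.80466559] -145.93780484289405 [0.65003072 0.50565451 2.11405948]
```

View pics/w1.png

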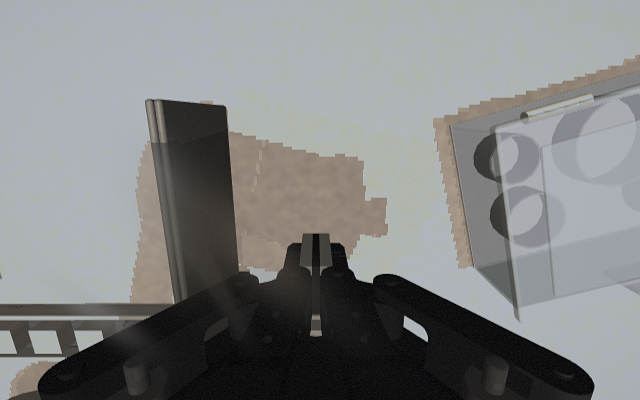

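View pics/t2.png

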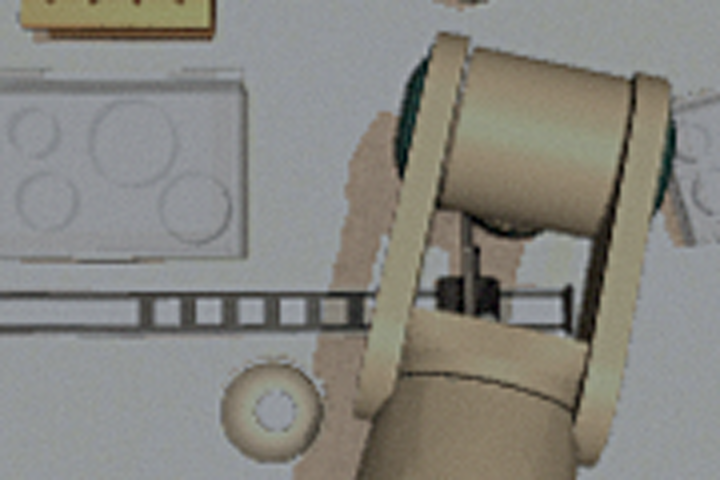

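```bash
python3 - <<'E'
from geo import *
movel(P(75,-150,62),vel=60); wait(.2); f0=get_state()["force"]; print(f0.round(2))
hit=movel(P(75,-120,62),vel=25,force_limit=1.5)
s=get_state();print(hit,s["time_s"],s_of(s["tool_pos"]).round(2),s["force"].round(2))
y=s_of(s["tool_pos"])
for i in range(6):
    y+=2; movel(P(75,y,62),vel=25); s=get_state(); print(round(s["time_s"],2),round(y,1),s_of(s["tool_pos"]).round(2),(s["force"]-f0).round(2))
f=grab_frame("wrist");cv2.imwrite("pics/w2.png",f["color"])
E
```

```text
[ 0.77 -0.77 -0.28]
True 8.525 -136.02 [0.12 0.09 0.27]
8.78 -134.0 -133.86 [-0.93  1.28  0.21]
9.03 -132.0 -131.94 [-0.85 -1.02  0.36]
9.28 -130.0 -129.86 [-0.56 -0.26  0.13]
9.53 -128.0 -127.8 [-0.92  0.71  0.9 ]
9.78 -126.0 -125.78 [-1.78  0.02  0.5 ]
10.03 -124.0 -123.81 [-0.56  0.5   0.14]
```

View pics/w2.png

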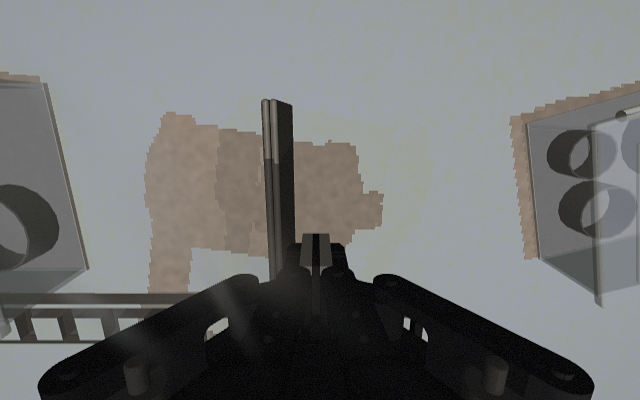

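Contact is imminent: the plate's right face is at px 294 and the finger edge at px 290–300. Now I'll push with a force stop to locate the first notch by feel.

```bash
python3 - <<'E'
from geo import *
hit=movel(P(75,-68,62),vel=25,force_limit=4.5)
s=get_state();y=s_of(s["tool_pos"]);print(hit,s["time_s"],y.round(2),s["force"].round(2))
for i in range(8):
    y+=1; movel(P(75,y,62),vel=20); s=get_state(); print(round(s["time_s"],2),round(y,1),s_of(s["tool_pos"]).round(2),s["force"].round(2))
f=grab_frame("top");cv2.imwrite("pics/t3.png",cv2.resize(f["color"][120:240,220:400],(720,480),interpolation=cv2.INTER_CUBIC))
E
```

```text
True 11.4583 -88.5 [0.23 0.42 0.11]
11.71 -87.5 -87.64 [-0.45 -3.43 -1.09]
11.96 -86.5 -87.15 [-0.2  -6.27 -1.84]
12.21 -85.5 -86.3 [-1.01 -6.6  -1.72]
12.46 -84.5 -84.95 [-0.39 -4.53 -2.62]
12.71 -83.5 -83.39 [-1.83 -3.96 -1.83]
12.96 -82.5 -82.13 [-0.3  -1.76 -1.3 ]
13.21 -81.5 -81.15 [-0.43  0.09  0.43]
13.46 -80.5 -80.28 [ 1.4  -0.63  0.76]
```

View pics/t3.png

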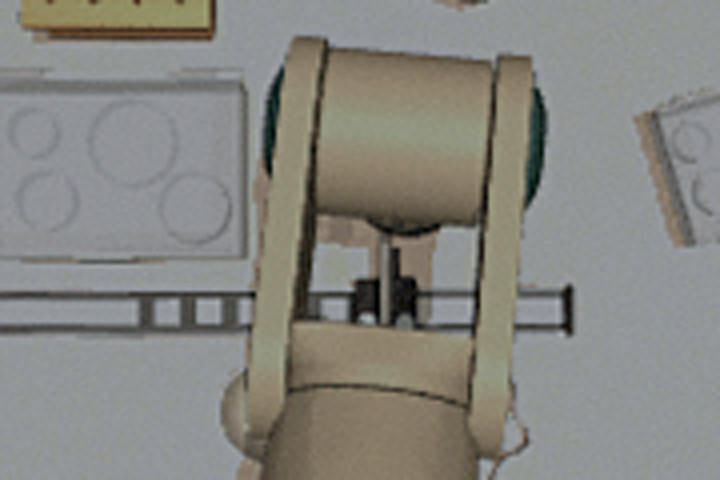

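```bash
python3 - <<'E'
from geo import *
for n in(2,3):
    hit=movel(P(75,-88.3+30*(n-1)+2,62),vel=20,force_limit=4.5)
    s=get_state();y=s_of(s["tool_pos"]);print(n,hit,s["time_s"],y.round(2),s["force"].round(2))
    for i in range(4 if n==2 else 7):
        y+=2 if n==2 else 1; movel(P(75,y,62),vel=20); s=get_state(); print(round(s["time_s"],2),round(y,1),s_of(s["tool_pos"]).round(2),s["force"].round(2))
E
```

```text
2 True 14.5167 -58.63 [ 0.58 -0.11  0.36]
14.79 -56.6 -57.26 [ 0.21 -5.17 -0.42]
15.04 -54.6 -55.22 [-0.8  -5.02 -1.14]
15.29 -52.6 -52.54 [-1.01 -2.27 -0.66]
15.54 -50.6 -50.14 [ 0.36  0.55 -0.18]
3 True 16.5583 -28.63 [ 0.29 -0.42 -0.07]
16.81 -27.6 -27.79 [-0.8  -2.25 -0.57]
17.06 -26.6 -27.31 [-2.1  -4.72 -2.5 ]
17.31 -25.6 -26.51 [-0.61 -6.31 -1.78]
17.56 -24.6 -25.33 [-0.74 -4.54 -2.14]
17.81 -23.6 -23.87 [-0.04 -3.23 -3.07]
18.06 -22.6 -22.31 [-1.77 -2.83 -1.53]
18.31 -21.6 -21.2 [-0.61  0.15 -0.21]
```

The notches repeat at exactly 30 mm (−88.5, −58.6, −28.6), so the fourth is at TCP +1.4. I'll push to just short of that and let the spring seat the divider.

```bash
python3 - <<'E'
from geo import *
hit=movel(P(75,0.4,62),vel=18)
s=get_state();print(hit,s["time_s"],s_of(s["tool_pos"]).round(2),s["force"].round(2))
wait(.3); s=get_state(); print(s_of(s["tool_pos"]).round(2),s["force"].round(2))
movel(P(75,-40,62),vel=60); movel(P(75,-40,200),vel=150); reach(P(0,-300,250),R)
f=grab_frame("top");cv2.imwrite("pics/t4.png",cv2.resize(f["color"][90:240,190:390],(800,600),interpolation=cv2.INTER_CUBIC))
for n,z in dict(stop_foot=0,stop_carriage=39,stop_push=50).items():
    for r in pinpoint(n,f)[:1]: print(n,round(r["p"],2),at_z(f,r["pixel"],z).round(1))
print("pred plate top right/left px",proj(f,P(120,15,78)),proj(f,P(120,21,78)))
print([ (i,int(v)) for i,v in enumerate(f["color"][148:170,280:300].mean((0,2)),280)])
print(get_state()["time_s"])
E
```

```text
False 19.6833 0.41 [ 0.56 -0.39 -0.6 ]
0.37 [ 0.65 -0.98 -1.26]
stop_foot 0.68 [467.7  82.5   0. ]
stop_carriage 0.95 [464.6  84.7  39. ]
stop_push 0.92 [548.7  85.7  50. ]
pred plate top right/left px [286.56464231 152.58761695] [284.35470226 152.59750796]
[(280, 117), (281, 100), (282, 148), (283, 163), (284, 125), (285, 59), (286, 72), (287, 43), (288, 10), (289, 118), (290, 156), (291, 158), (292, 156), (293, 155), (294, 155), (295, 155), (296, 155), (297, 155), (298, 155), (299, 155)]
23.1417
```

View pics/t4.png

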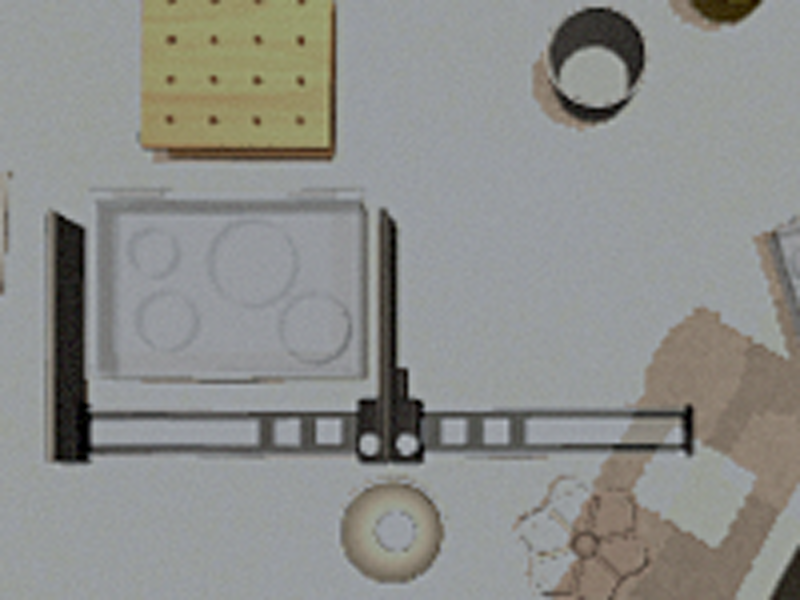

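The divider sits in the fourth notch: carriage centre at px 391, with three notches showing on each side. There is a clear gap to the tub, and the arm is clear.

```bash
python3 -c "
from h import *
finish_job()"
```

```text
the job is handed in; nothing more can be done
```

The tub stood in the compartment, so I pushed the divider through three notches with closed fingertips. It is now in the fourth notch, at 0.150. I then withdrew the hand and handed the job in at about 23 s of the 45 s.

- **By feel:** the first three notches came up at TCP −88.5, −58.6 and −28.6 mm along the rail, exactly 30 mm apart. I stopped the push about 1 mm short of the fourth so the spring would centre the divider.
- **By camera:** the last top view shows the carriage centred with three notches on each side. It also shows a gap of roughly 10 mm to the tub. The mould, bowl, cup and stand look unmoved. The jar and the spatula are not in that picture or barely at its edge, but the hand did not go near them.
- **Disagreements:** the networks put the divider's foot and carriage at y = 82.5 and 84.7 mm, against about 87.5 mm expected. Their x and y were off by similar amounts earlier, so I trusted the notch count and the force readings. The first contact stop, at 0.8 N, was probably noise. I raised the fingers 12 mm and carried on from there.

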